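# Try two barrel sleeves on the gauge pin and sort them

### The arm

A 6-joint arm with a two-finger parallel gripper is mounted at the origin on the work surface. World frame = base frame: x ahead of the robot, y to its left, z up, the work surface at z = 0. Lengths are in m, angles in rad, forces in N, time in s.
With the tool pointing down it reaches from about 0.325 to 0.775 m from the base axis. Payload 9.3 kg.
Tool frame: the origin (TCP) lies midway between the tips of the shut fingers; the grasp point (between the pads) lies manip.tcp_to_grasp behind it (manip.tcp_to_grasp is the distance from the TCP to the grasp point, in m); z points along the fingers, y is the line along which they close (so a half turn about z gives the same grasp; the last joint's range is limited). The gripper opens to 85 mm and grips with 20 to 120 N. Pads are 22 mm wide; open, the fingers measure 114 mm over their backs; the gripper's body (76 mm by 85 mm) begins 54 mm behind the grasp point. The pads swing forward as they close: fully open they stand 13 mm farther back than shut.
Start: joints at [1.037, 0.259, 0.021, 1.334, 0, 1.418], TCP at [0.204, 0.511, 0.231] pointing down, gripper open.
Joint ranges: [-3.04, 3.04], [-0.91, 1.82], [-1.04, 1.36], [-1.92, 1.95], [-1.52, 1.45], [-3.14, 3.14]. Speed limits (rad/s): [2.22, 2.22, 2.79, 3.14, 3.14, 3.14].

### API

Orientations are given as [roll, pitch, yaw] about the fixed x, y, z axes, in that order (R = Rz(yaw) Ry(pitch) Rx(roll)).
In Python, from station import readout, imaging, manip gives the robot as it stands.
- The arm moves only by the shell command python3 -m handwheel 'ROWS'. ROWS is JSON, a list of rows, each an object of numbers: "dx", "dy", "dz": the shift along the tool's x, y, z in mm; "ax", "ay", "az": the turn, a rotation vector about the tool's x, y, z in degrees; "hand": the opening, from 0 (shut) to 1 (fully open). In form: [{"dx": .., "dy": .., "dz": .., "ax": .., "ay": .., "az": .., "hand": ..}, ...]. A call has 1 to 10 rows; each row shifts and turns the commanded pose from where the row before left it, along the tool's axes as they then stand; what a row does not reach is not made up. A row lasts 1/12 s, in which the tool goes at most 41.7 mm and 7.16 degrees, less where a joint would pass 70% of its speed; a pose out of reach is approached as far as the arm can. A call is refused whole if a number of a shift passes 41.7 or a number of a turn 7.16, either way. A call with a gripper value outside its range is refused whole. The fingers move at their own pace and stop on an object; the grip force is fixed at half the most. Time passes only in rows, so rows that do not move let the fingers close. It gives the time, the measured TCP pose, the force, the opening and the grip force at its end, in the units of the state.
- readout.state(): the state, without advancing time (a new reading comes with each control period).
- imaging.grab_frame(name): name is "side" or "top"; returns the picture (384x512x3 uint8, blue, green, red); there is no depth.
- imaging.camera_model(name): a dict with "mtx" (3x3 intrinsics, pixels), "pose" (4x4, takes a point from camera to world coordinates). Camera axes: x right, y down, z forward; pixel columns grow to the right and rows downward; lengths in m; the calibration is good to about 2 mm. A picture is of the moment at which its call begins. camera_model takes no time and is no camera call.
- manip.job_done(): hands the job in; it is judged then, once.
The state is a dict: "time": time; "joints": joint angles; "joint_velocities": joint speeds; "joint_torque": joint torques, N m; "position": TCP position; "orientation": TCP orientation; "wrist_force": force on the tool from outside, world axes, zero at the start; "ft_torque": the same for the moment, N m; "width": finger opening in m; "grasp_force": force on a finger pad.
Only numpy, scipy, OpenCV 4.12 (cv2) and the standard library are available. Lean on these libraries where they do the work, as an engineer would, in place of code of your own. Each camera call takes 0.05 s, during which the arm holds its last target. There are 200 camera calls.

### The job

Find which of the two steel sleeves slides all the way down the gauge pin until it rests on the gauge's base (really seat it there; the other one stops part-way, so do not force it). Then stand that good sleeve upright in the middle of the black square tray with its lug pointing to the notch in the tray's rim, and put the other sleeve in the round tin. Leave everything else on the bench where it is.

Things in the scene. Friction and masses are not known exactly. Their poses are not given: they have to be found in the camera images.
- sleeve_1: One of two outwardly alike steel sleeves, standing: tube 26 mm outside, 18 mm bore at both ends, 45 mm tall, about 90 g. A flat lug 10 mm wide, 5 mm thick juts out near the top to 29 mm from the axis. Origin: centre of the underside; z up; x to the lug. In one of the two a hidden shoulder narrows the bore to 10 mm from 16 to 29 mm up. Grip the tube with the fingers at right angles to the lug.
- sleeve_2: One of two outwardly alike steel sleeves, standing: tube 26 mm outside, 18 mm bore at both ends, 45 mm tall, about 90 g. A flat lug 10 mm wide, 5 mm thick juts out near the top to 29 mm from the axis. Origin: centre of the underside; z up; x to the lug. In one of the two a hidden shoulder narrows the bore to 10 mm from 16 to 29 mm up. Grip the tube with the fingers at right angles to the lug.
- sleeve_1_lug (a point): Point in the middle of sleeve_1's lug, 25 mm from the tube's axis, 40.5 mm above its underside.
- sleeve_2_lug (a point): The same point on sleeve_2's lug.
- gauge: Fit gauge, fixed: dark steel base 80 (x) by 70 (y) by 15 mm high; upright steel pin in its middle, 14 mm diameter, tip 55 mm above the origin, top 3 mm tapered to 8 mm. Origin: centre of the base's underside, on the pin's axis; z up. The good sleeve's underside comes down to the base (15 mm above origin); the other stops with its underside about 38 mm above origin.
- tray: Open black tray, fixed, 110 (x) by 100 (y) mm, rim 12 mm high, floor 3 mm thick, walls 4 mm. Origin: centre of its underside; x points from the middle to the notch.
- tray_notch (a point): The notch: an 18 mm wide gap in the middle of one side of the tray, cut through rim and floor 16 mm inwards; this point is on the outer edge, 55 mm from the tray's centre along its x.
- tin: Shallow round aluminium tin, fixed, 110 mm across, 20 mm high, floor and wall 3 mm. Origin: centre of its underside.
- jar_1: Bystander to be left alone: a glass jar with red lid, 52 mm across, 60 mm tall. Origin on its underside.
- jar_2: Bystander to be left alone: a second such jar. Origin on its underside.
- screwdriver: Bystander to be left alone: a screwdriver, 170 mm long, lying flat. Origin on its underside.
- caliper: Bystander to be left alone: a caliper with black head, 150 mm long, lying flat. Origin on its underside.
- tweezers: Bystander to be left alone: steel tweezers, 118 mm long, lying flat on the robot's side of the sleeves. Origin on its underside.
- nut: Bystander to be left alone: a steel hex nut, 22 mm across, 10 mm high. Origin on its underside.
- ferrule: Bystander to be left alone: a short brass ring, 22 mm across, 12 mm high. Origin on its underside.
- bottle: Bystander to be left alone: a white bottle, 64 mm across, 170 mm tall. Origin on its underside.
There are look-alikes about, which are no part of the job. What is shaped like the sleeve_1 but orange is not meant.

How it is judged:
By the outcome, as a careful person would: the job done as asked, in the order asked, and still so for the second after the job is handed in, with the robot touching nothing.
It also fails if it takes over 66 s, if anything falls off the work surface, if the arm or the gripper's body presses on something with over 40 N, if the wrist force passes 120 N, or if a joint passes its speed limit or range.

## Working session

There is one attempt and no reset: what is moved stays moved. The work goes in short steps, Python scripts to look and compute and a shell command to move; the robot and the scene stay as the last step left them, time stands still between calls to the robot, and variables do not carry over. Pictures are saved under pics/ and viewed, at most 10 in all, crops included, and the job is handed in when it is done.

```bash
mkdir -p pics; python3 - <<'E'
from station import readout, imaging, manip
import cv2
for n in("top","side"):
    cv2.imwrite(f"pics/{n}0.png",cv2.resize(imaging.grab_frame(n),(800,600),interpolation=cv2.INTER_CUBIC))
    m=imaging.camera_model(n);print(m["mtx"],m["pose"])
print(readout.state(),manip.tcp_to_grasp)
E
```

```text
[[442.84634558   0.         250.79409529]
 [  0.         442.84634558 189.9472197 ]
 [  0.           0.           1.        ]] [[ 2.02989431e-02 -9.91827788e-01  1.25958691e-01  4.32737248e-01]
 [-9.99787578e-01 -2.05870699e-02 -9.86012503e-04 -6.11019667e-04]
 [ 3.57107499e-03 -1.25911920e-01 -9.92034997e-01  1.21246997e+00]
 [ 0.00000000e+00  0.00000000e+00  0.00000000e+00  1.00000000e+00]]
[[470.45929633   0.         255.12298689]
 [  0.         470.45929633 192.64219986]
 [  0.           0.           1.        ]] [[ 0.97274864 -0.13999357  0.18482933  0.39458899]
 [-0.23152454 -0.54346463  0.8068721  -0.84601616]
 [-0.0125087  -0.82767626 -0.56106643  0.61343917]
 [ 0.          0.          0.          1.        ]]
{'time': 0.1, 'joints': array([ 1.03740239e+00,  2.59102533e-01,  2.08316068e-02,  1.33368547e+00,
       -1.23475352e-05,  1.41821183e+00]), 'joint_velocities': array([ 0.00046056, -0.0026528 ,  0.00208026, -0.00022087, -0.00176312,
       -0.00062362]), 'joint_torque': array([ 4.64974160e-03, -5.56693947e+01,  3.45071518e+01,  1.16233013e-02,
       -1.96735396e-04, -1.09001499e-05]), 'position': array([0.20428966, 0.51038045, 0.23074236]), 'orientation': array([-3.14044419e+00, -1.64117654e-04,  2.76078312e+00]), 'wrist_force': array([ 0.25025194, -0.58784817,  0.25295158]), 'ft_torque': array([ 0.01274486,  0.0227981 , -0.05815789]), 'grasp_force': 0.0, 'width': 0.08553345688557136} 0.0187
```

View pics/top0.png

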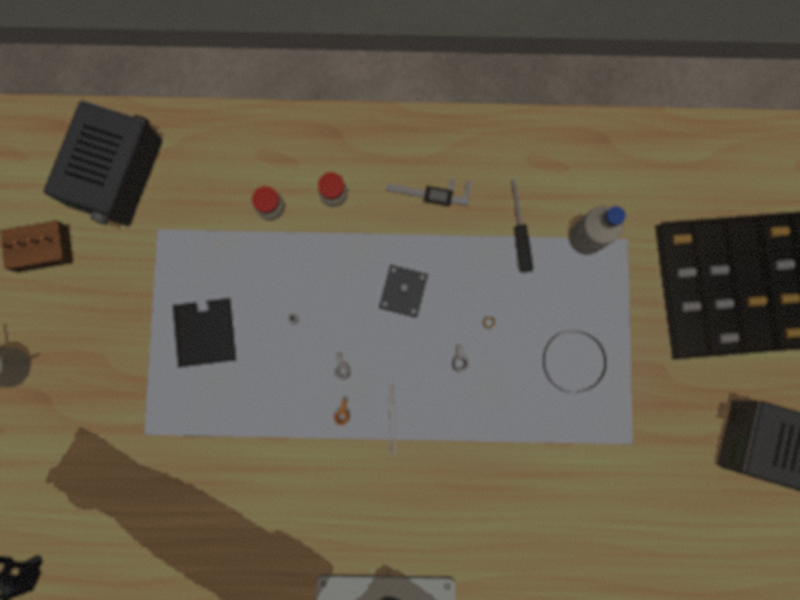

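View pics/side0.png

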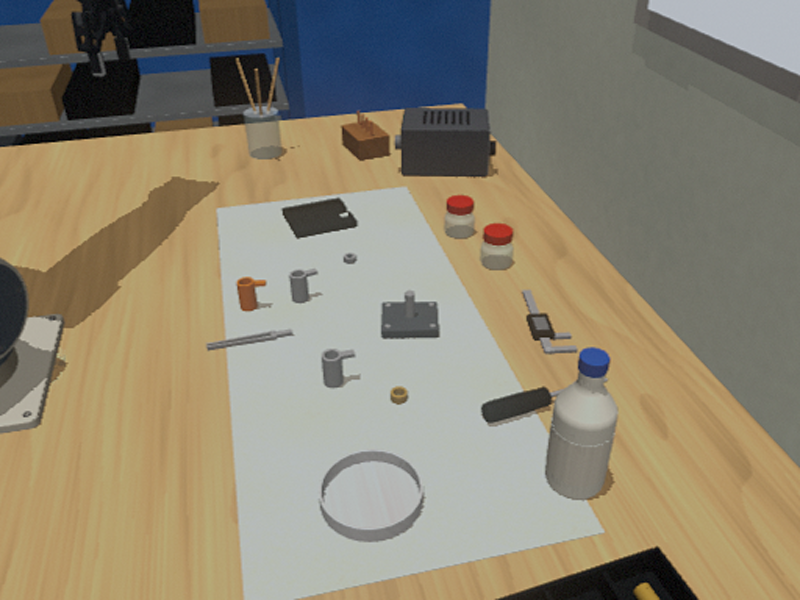

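```bash
python3 - <<'E'
from station import imaging
import cv2,numpy as np
t=np.mean([imaging.grab_frame("top").astype(float) for _ in range(6)],0)
s=np.mean([imaging.grab_frame("side").astype(float) for _ in range(6)],0)
np.savez("f0.npz",t=t,s=s)
g=lambda im,c,r,w,h,k:cv2.resize(np.clip(im[r:r+h,c:c+w]*(1.0),0,255).astype(np.uint8),(w*k,h*k),interpolation=cv2.INTER_NEAREST)
a=g(t*1.5,200,160,133,60,6)          # sleeves+gauge
b=g(s,180,155,133,40,6)     # top of sleeves / gauge
b2=g(s,180,160,133,100,6)
A=np.zeros((600,798,3),np.uint8);A[:360]=a;
A[360:,:]=cv2.resize(np.clip(t[180:240,100:300]*1.5,0,255).astype(np.uint8),(798,240),interpolation=cv2.INTER_NEAREST)
cv2.imwrite("pics/a.png",A);cv2.imwrite("pics/b.png",b2)
E
```

```text
(no output)
```

View pics/a.png

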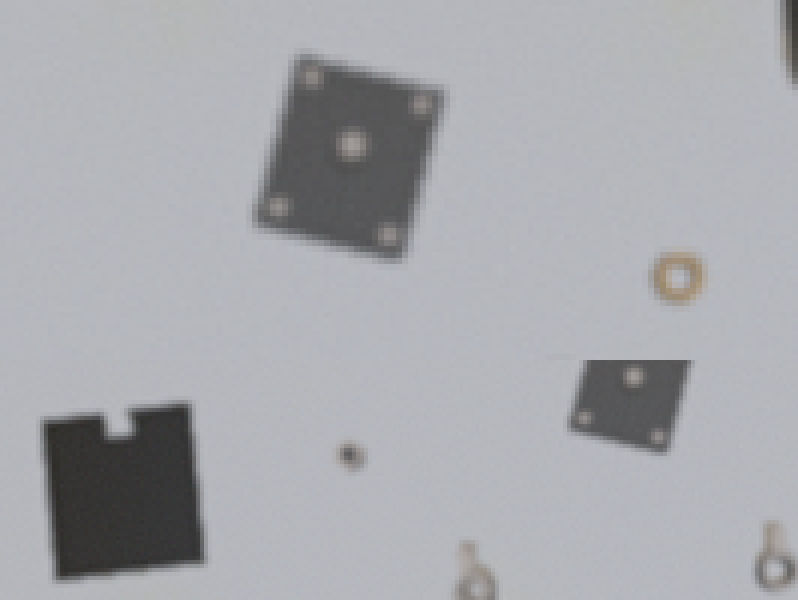

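View pics/b.png

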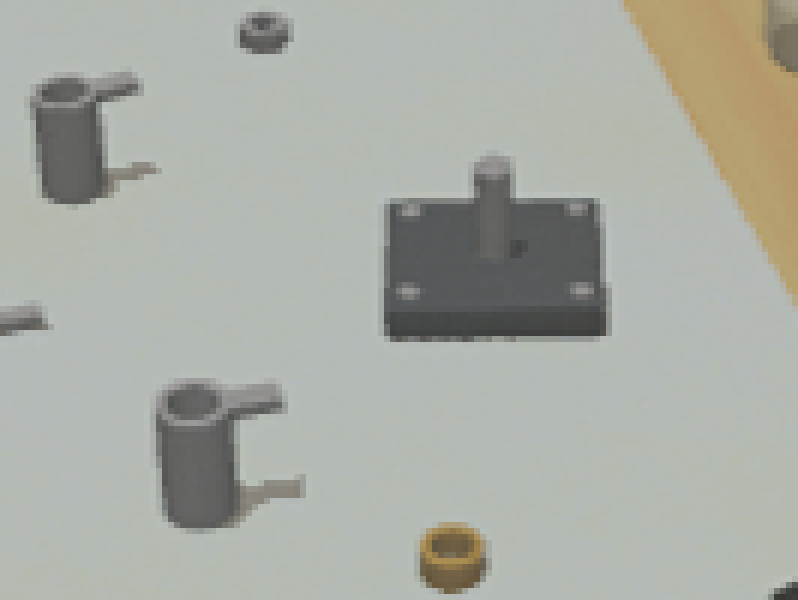

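```bash
cat > fit.py <<'E'
import cv2,numpy as np
from scipy.optimize import minimize
from station import imaging
CM={n:imaging.camera_model(n) for n in("top","side")}
def proj(n,P):
    m=CM[n];T=np.linalg.inv(m["pose"]);p=np.atleast_2d(P)@T[:3,:3].T+T[:3,3];q=p@m["mtx"].T
    return q[:,:2]/q[:,2:]
def unproj(n,u,v,z):
    m=CM[n];d=m["pose"][:3,:3]@np.linalg.inv(m["mtx"])@[u,v,1];o=m["pose"][:3,3]
    return o+d*(z-o[2])/d[2]
a=np.linspace(0,2*np.pi,48,endpoint=False)
def cyl(r,z0,z1):return np.array([[r*np.cos(t),r*np.sin(t),z] for z in(z0,z1) for t in a])
def box(x0,x1,y0,y1,z0,z1):return np.array([[x,y,z] for x in(x0,x1) for y in(y0,y1) for z in(z0,z1)])
SLEEVE=[cyl(.013,0,.045),box(.01,.029,-.005,.005,.038,.043)]
GAUGE=[box(-.04,.04,-.035,.035,0,.015),cyl(.007,.015,.052),cyl(.004,.052,.055)]
TRAY=[box(-.055,.055,-.05,.05,0,.012)]
TIN=[cyl(.055,0,.02)]
K=6
def render(n,parts,p,z,win):
    c,r,w,h=win;im=np.zeros((h*K,w*K),np.uint8);R=np.array([[np.cos(p[2]),-np.sin(p[2])],[np.sin(p[2]),np.cos(p[2])]])
    for Q in parts:
        W=np.c_[Q[:,:2]@R.T+p[:2],Q[:,2]+z]
        q=(proj(n,W)-[c,r]+.5)*K
        cv2.fillConvexPoly(im,cv2.convexHull(np.round(q*16).astype(np.int32)),255,shift=4)
    return cv2.resize(im,(w,h),interpolation=cv2.INTER_AREA)/255.
def fit(n,soft,parts,p0,win,z=0,yawfree=True):
    c,r,w,h=win;S=soft[r:r+h,c:c+w]
    f=lambda x:np.sum((render(n,parts,[p0[0]+x[0]*.01,p0[1]+x[1]*.01,p0[2]+(x[2]*.3 if yawfree else 0)],z,win)-S)**2)
    best=None
    for s in(1,-1):
        x0=best.x if best is not None else np.zeros(3)
        o=minimize(f,x0,method="Nelder-Mead",options=dict(initial_simplex=np.vstack([x0,x0+np.eye(3)*.5*s]),xatol=1e-3,fatol=1e-3,maxiter=400))
        if best is None or o.fun<best.fun:best=o
    x=best.x
    return np.round([p0[0]+x[0]*.01,p0[1]+x[1]*.01,p0[2]+x[2]*.3*yawfree],4),round(best.fun,1),round(float(S.sum()))
def softmask(im,lo,hi):
    g=im.mean(2);return np.clip((hi-g)/(hi-lo),0,1)
E
python3 - <<'E'
from fit import *
d=np.load("f0.npz");t,s=d["t"],d["s"]
print("paper",s[170,230],s[230,205],t[200,230],"sl",s[182,191],s[236,212],"lug",s[174,200],s[226,224],"shadow",s[188,204],"g",s[200,250],s[213,250],"tg",t[180,250],"tray",t[210,130])
S=softmask(s,110,170); S[(s[...,2]-s[...,0])>12]=0
T=softmask(t,60,118)
for nm,c in(("A",(191,175)),("B",(212,227))):
    p=unproj("side",*c,.045);w=(int(c[0])-16,int(c[1])-12,40,42)
    for y in (1.57,1.0,.3):
        print(nm,p,fit("side",S,SLEEVE,[p[0],p[1],y],w))
p=unproj("side",262,186.5,.055);print("gauge",p)
G=softmask(s,100,170)
for y in (0.,-.3): print(fit("side",G,GAUGE,[p[0],p[1],y],(238,180,48,42)))
q=unproj("top",200+352/6,160+146/6,.055);print(q)
for y in (0.,-.3): print(fit("top",T,GAUGE,[q[0],q[1],y],(236,164,44,44)))
q=unproj("top",204*.64,332*.64,.01);print(fit("top",T,TRAY,[q[0],q[1],0],(100,180,60,64)))
for z,n in((.0,'f'),):
  print("tray notch top",unproj("top",100+118/3.99,180+52/4,.01))
print("tin",unproj("top",575*.64,361*.64,.02),unproj("side",372*.64,478*.64,.02))
print("sleeve top",unproj("top",343*.64,370*.64,.045),unproj("top",459*.64,363*.64,.045))
E
```

```text
paper [179.16666667 186.66666667 180.66666667] [166.16666667 170.83333333 165.5       ] [126.         122.         120.66666667] sl [97.66666667 99.66666667 99.83333333] [ 99.5        101.16666667 100.66666667] lug [114.         115.83333333 115.83333333] [143.66666667 144.         145.33333333] shadow [117.83333333 128.         133.33333333] g [91.16666667 90.16666667 87.66666667] [69.83333333 71.66666667 69.        ] tg [58.83333333 57.         57.66666667] tray [35.16666667 34.66666667 34.66666667]
A [0.45644926 0.07800144 0.045     ] (array([0.4551, 0.08  , 1.4992]), np.float64(40.9), 238)
A [0.45644926 0.07800144 0.045     ] (array([0.4551, 0.0799, 1.5036]), np.float64(40.9), 238)
A [0.45644926 0.07800144 0.045     ] (array([0.4549, 0.0796, 0.282 ]), np.float64(22.4), 238)
B [ 0.47287926 -0.12360306  0.045     ] (array([ 0.4728, -0.1214,  1.4553]), np.float64(62.1), 316)
B [ 0.47287926 -0.12360306  0.045     ] (array([ 0.4726, -0.1232,  1.459 ]), np.float64(62.4), 316)
B [ 0.47287926 -0.12360306  0.045     ] (array([ 0.4724, -0.1223,  0.0708]), np.float64(34.4), 316)
gauge [ 0.59838331 -0.0236584   0.055     ]
(array([ 0.598 , -0.0219, -0.2172]), np.float64(26.9), 863)
(array([ 0.598 , -0.0218, -0.2167]), np.float64(26.9), 863)
[ 0.59506381 -0.02223052  0.055     ]
(array([ 0.5975, -0.0204, -0.2382]), np.float64(25.5), 700)
(array([ 0.5975, -0.0204, -0.2386]), np.float64(25.5), 700)
(array([0.5173, 0.3253, 0.1448]), np.float64(37.5), 1507)
tray notch top [0.57013664 0.32913227 0.01      ]
tin [ 0.47946815 -0.31872049  0.02      ] [ 0.48508639 -0.31153728  0.02      ]
sleeve top [0.45548112 0.07768582 0.045     ] [ 0.47115208 -0.11687389  0.045     ]
```

```bash
python3 - <<'E'
from fit import *
for c,l in(((219.8,236.5),(217,226.2)),((294,232.5),(293.2,220.5))):
    p=unproj("top",*c,.045);q=unproj("top",*l,.043);print(p,q,np.arctan2(*(q-p)[[1,0]]),np.hypot(*(q-p)[:2]))
d=np.load("f0.npz");s=d["s"]
# tin edges fit, both views
print(np.hypot(.455,.0795),np.hypot(.598,.0215),np.hypot(.517,.325),np.hypot(.482,.315))
vis=cv2.resize(np.clip(s,0,255).astype(np.uint8),None,fx=6,fy=6,interpolation=cv2.INTER_CUBIC)
for p,parts in(((.4549,.0796,.282),SLEEVE),((.4724,-.1223,.0708),SLEEVE),((.598,-.0219,-.217),GAUGE)):
    R=np.array([[np.cos(p[2]),-np.sin(p[2])],[np.sin(p[2]),np.cos(p[2])]])
    for Q in parts:
        q=(proj("side",np.c_[Q[:,:2]@R.T+p[:2],Q[:,2]])+.5)*6
        cv2.polylines(vis,[cv2.convexHull(q.astype(np.int32))],True,(0,0,255),1)
cv2.imwrite("pics/c.png",vis[960:1560,1080:1880])
E
```

```text
[0.45627812 0.07697488 0.045     ] [0.48314471 0.08526496 0.043     ] 0.2992956498566353 0.028116528541938825
[ 0.47069411 -0.11750811  0.045     ] [ 0.50226442 -0.11534344  0.043     ] 0.06845938368090591 0.03164443785232955
0.461893115341634 0.5983863718367924 0.610666848617149 0.5758029176723577
```

View pics/c.png

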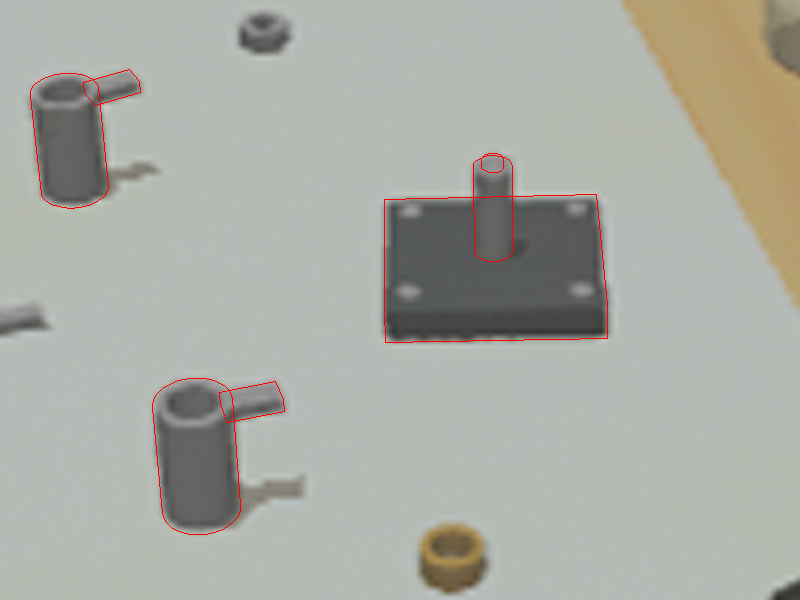

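```bash
cat > go.py <<'E'
import sys,numpy as np
from station import readout
from scipy.spatial.transform import Rotation as R
def rep(x,y,z,yaw=None):
    s=readout.state();r=R.from_euler("xyz",s["orientation"]);d=(np.array([x,y,z])-s["position"])*1000
    print("t",round(s["time"],2),"pos",s["position"].round(4),"rpy",s["orientation"].round(4),"F",s["wrist_force"].round(1),"w",round(s["width"],4),"tool d mm",r.inv().apply(d).round(1),"az",None if yaw is None else round(-np.degrees((yaw-s["orientation"][2]+np.pi)%(2*np.pi)-np.pi),1))
if __name__=="__main__":rep(*map(float,sys.argv[1:]))
E
python3 -m handwheel '[{"az":-6.4},{"az":-6.4},{"az":-6.4},{"az":-6.4},{"az":-6.4},{"az":-6.4},{}]'; python3 go.py .4555 .0785 .12 3.43
```

```text
t 0.7 pos [0.2044 0.5106 0.2313] rpy [3.1415e+00 1.0000e-04 2.7609e+00] F [ 0.5 -0.5 -1. ] w 0.0853 tool d mm [-393.7 -307.9  111.3] az -38.3$[0]: bad value
```

```bash
python3 -m handwheel '[{"dx":0,"dy":0,"dz":0,"ax":0,"ay":0,"az":-6.4,"hand":1},{"dx":0,"dy":0,"dz":0,"ax":0,"ay":0,"az":-6.4,"hand":1},{"dx":0,"dy":0,"dz":0,"ax":0,"ay":0,"az":-6.4,"hand":1},{"dx":0,"dy":0,"dz":0,"ax":0,"ay":0,"az":-6.4,"hand":1},{"dx":0,"dy":0,"dz":0,"ax":0,"ay":0,"az":-6.4,"hand":1},{"dx":0,"dy":0,"dz":0,"ax":0,"ay":0,"az":-6.4,"hand":1}]'; python3 go.py .4555 .0785 .12 3.43
```

```text
time: 1.2
position: [0.2044, 0.5106, 0.2313]
orientation: [3.142, 0.0, -2.847]
wrist_force: [-0.0, -0.5, 0.9]
width: 0.0852
grasp_force: 0.0
t 1.2 pos [0.2044 0.5106 0.2313] rpy [ 3.1416e+00  1.0000e-04 -2.8466e+00] F [-0.  -0.5  0.9] w 0.0852 tool d mm [-114.6 -486.5  111.3] az 0.4
```

```bash
python3 -m handwheel '[{"dx":-7.6,"dy":-32.4,"dz":7.4,"ax":0,"ay":0,"az":0,"hand":1},{"dx":-7.6,"dy":-32.4,"dz":7.4,"ax":0,"ay":0,"az":0,"hand":1},{"dx":-7.6,"dy":-32.4,"dz":7.4,"ax":0,"ay":0,"az":0,"hand":1},{"dx":-7.6,"dy":-32.4,"dz":7.4,"ax":0,"ay":0,"az":0,"hand":1},{"dx":-7.6,"dy":-32.4,"dz":7.4,"ax":0,"ay":0,"az":0,"hand":1},{"dx":-7.6,"dy":-32.4,"dz":7.4,"ax":0,"ay":0,"az":0,"hand":1},{"dx":-7.6,"dy":-32.4,"dz":7.4,"ax":0,"ay":0,"az":0,"hand":1},{"dx":-7.6,"dy":-32.4,"dz":7.4,"ax":0,"ay":0,"az":0,"hand":1},{"dx":-7.6,"dy":-32.4,"dz":7.4,"ax":0,"ay":0,"az":0,"hand":1},{"dx":-7.6,"dy":-32.4,"dz":7.4,"ax":0,"ay":0,"az":0,"hand":1}]' >/dev/null;  python3 -m handwheel '[{"dx":-7.6,"dy":-32.4,"dz":7.4,"ax":0,"ay":0,"az":0,"hand":1},{"dx":-7.6,"dy":-32.4,"dz":7.4,"ax":0,"ay":0,"az":0,"hand":1},{"dx":-7.6,"dy":-32.4,"dz":7.4,"ax":0,"ay":0,"az":0,"hand":1},{"dx":-7.6,"dy":-32.4,"dz":7.4,"ax":0,"ay":0,"az":0,"hand":1},{"dx":-7.6,"dy":-32.4,"dz":7.4,"ax":0,"ay":0,"az":0,"hand":1},{"dx":0,"dy":0,"dz":0,"ax":0,"ay":0,"az":0,"hand":1}]' ; python3 go.py .4555 .0785 .014 3.43
```

```text
time: 2.53
position: [0.4547, 0.0733, 0.1192]
orientation: [-3.14, -0.0, -2.856]
wrist_force: [0.5, 0.6, 0.4]
width: 0.0856
grasp_force: 0.0
t 2.53 pos [0.4547 0.0733 0.1192] rpy [-3.1404e+00 -2.0000e-04 -2.8562e+00] F [0.5 0.6 0.4] w 0.0856 tool d mm [ -2.3   4.9 105.2] az -0.2
```

```bash
python3 -m handwheel '[{"dx":-2,"dy":4.5,"dz":20,"ax":0,"ay":0,"az":0,"hand":1},{"dx":0,"dy":0,"dz":20,"ax":0,"ay":0,"az":0,"hand":1},{"dx":0,"dy":0,"dz":10,"ax":0,"ay":0,"az":0,"hand":1},{"dx":0,"dy":0,"dz":0,"ax":0,"ay":0,"az":0,"hand":1},{"dx":0,"dy":0,"dz":0,"ax":0,"ay":0,"az":0,"hand":1},{"dx":0,"dy":0,"dz":0,"ax":0,"ay":0,"az":0,"hand":1}]' >/dev/null; python3 go.py .4555 .0785 .014 3.43; python3 - <<'E'
import cv2
from station import imaging
cv2.imwrite("pics/d.png",cv2.resize(imaging.grab_frame("side")[100:250,150:350],(800,600),interpolation=cv2.INTER_CUBIC))
E
```

```text
t 3.03 pos [0.4534 0.0824 0.071 ] rpy [-3.1413e+00  9.0000e-04 -2.8520e+00] F [ 0.9 -0.6  0.6] w 0.0854 tool d mm [-0.8 -4.3 57.1] az 0.1
```

View pics/d.png

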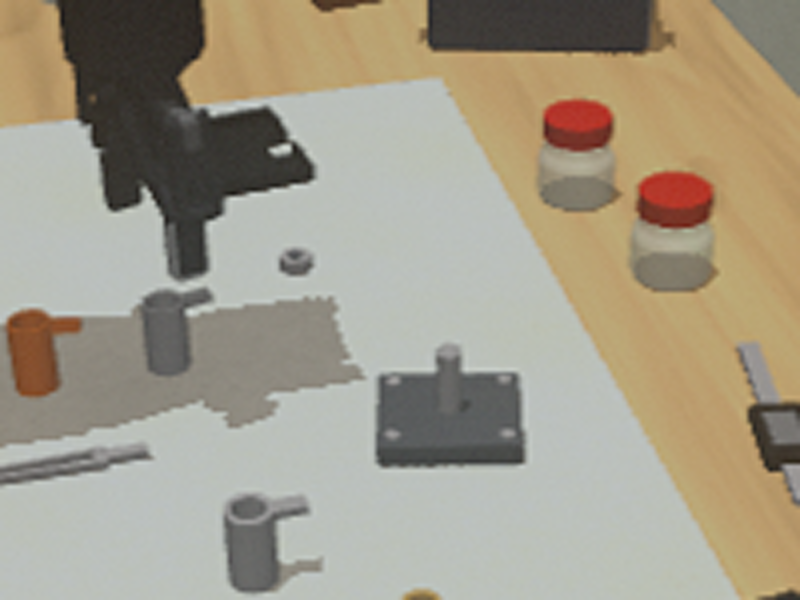

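```bash
python3 -m handwheel '[{"dx":-1,"dy":-4,"dz":0,"ax":0,"ay":0,"az":0,"hand":1},{"dx":0,"dy":0,"dz":20,"ax":0,"ay":0,"az":0,"hand":1},{"dx":0,"dy":0,"dz":20,"ax":0,"ay":0,"az":0,"hand":1},{"dx":0,"dy":0,"dz":10,"ax":0,"ay":0,"az":0,"hand":1},{"dx":0,"dy":0,"dz":0,"ax":0,"ay":0,"az":0,"hand":1},{"dx":0,"dy":0,"dz":0,"ax":0,"ay":0,"az":0,"hand":1},{"dx":0,"dy":0,"dz":0,"ax":0,"ay":0,"az":0,"hand":1}]' ; python3 go.py .4555 .0785 .014 3.43
```

```text
time: 3.67
position: [0.4558, 0.0786, 0.0212]
orientation: [-3.141, 0.001, -2.852]
wrist_force: [0.9, 0.1, -0.3]
width: 0.0853
grasp_force: 0.0
t 3.67 pos [0.4558 0.0786 0.0212] rpy [-3.1412e+00  1.3000e-03 -2.8522e+00] F [ 0.9  0.1 -0.3] w 0.0853 tool d mm [0.3 0.  7.2] az 0.1
```

```bash
python3 -m handwheel '[{"dx":0,"dy":0,"dz":9,"ax":0,"ay":0,"az":0,"hand":1},{"dx":0,"dy":0,"dz":0,"ax":0,"ay":0,"az":0,"hand":0},{"dx":0,"dy":0,"dz":0,"ax":0,"ay":0,"az":0,"hand":0},{"dx":0,"dy":0,"dz":0,"ax":0,"ay":0,"az":0,"hand":0},{"dx":0,"dy":0,"dz":0,"ax":0,"ay":0,"az":0,"hand":0},{"dx":0,"dy":0,"dz":0,"ax":0,"ay":0,"az":0,"hand":0},{"dx":0,"dy":0,"dz":0,"ax":0,"ay":0,"az":0,"hand":0},{"dx":0,"dy":0,"dz":0,"ax":0,"ay":0,"az":0,"hand":0}]' ; python3 -m handwheel '[{"dx":0,"dy":0,"dz":0,"ax":0,"ay":0,"az":0,"hand":0},{"dx":0,"dy":0,"dz":0,"ax":0,"ay":0,"az":0,"hand":0},{"dx":0,"dy":0,"dz":0,"ax":0,"ay":0,"az":0,"hand":0}]'
```

```text
time: 4.33
position: [0.4552, 0.0787, 0.0116]
orientation: [-3.141, 0.0, -2.852]
wrist_force: [-1.6, 0.1, 5.4]
width: 0.0239
grasp_force: 58.7
time: 4.58
position: [0.4552, 0.0787, 0.0116]
orientation: [-3.142, 0.0, -2.852]
wrist_force: [-1.3, 0.2, 5.1]
width: 0.0238
grasp_force: 58.7
```

```bash
python3 -m handwheel '[{"dx":0,"dy":0,"dz":-20,"ax":0,"ay":0,"az":0,"hand":0},{"dx":0,"dy":0,"dz":-30,"ax":0,"ay":0,"az":0,"hand":0},{"dx":0,"dy":0,"dz":-30,"ax":0,"ay":0,"az":0,"hand":0},{"dx":0,"dy":0,"dz":-10,"ax":0,"ay":0,"az":0,"hand":0},{"dx":0,"dy":0,"dz":0,"ax":0,"ay":0,"az":0,"hand":0},{"dx":0,"dy":0,"dz":0,"ax":0,"ay":0,"az":0,"hand":0},{"dx":0,"dy":0,"dz":0,"ax":0,"ay":0,"az":0,"hand":0}]' ; python3 go.py .598 -.0215 .0776 3.43
```

```text
time: 5.17
position: [0.4544, 0.0787, 0.1001]
orientation: [3.141, -0.002, -2.852]
wrist_force: [-0.3, 0.3, -1.5]
width: 0.0242
grasp_force: 58.9
t 5.17 pos [0.4544 0.0787 0.1001] rpy [ 3.1411e+00 -1.7000e-03 -2.8522e+00] F [-0.3  0.3 -1.5] w 0.0242 tool d mm [-109.1 -137.    22.3] az 0.1
```

```bash
python3 -m handwheel '[{"dx":-18,"dy":-23,"dz":2.5,"ax":0,"ay":0,"az":0,"hand":0},{"dx":-18,"dy":-23,"dz":2.5,"ax":0,"ay":0,"az":0,"hand":0},{"dx":-18,"dy":-23,"dz":2.5,"ax":0,"ay":0,"az":0,"hand":0},{"dx":-18,"dy":-23,"dz":2.5,"ax":0,"ay":0,"az":0,"hand":0},{"dx":-18,"dy":-23,"dz":2.5,"ax":0,"ay":0,"az":0,"hand":0},{"dx":-19,"dy":-22,"dz":2.5,"ax":0,"ay":0,"az":0,"hand":0},{"dx":0,"dy":0,"dz":0,"ax":0,"ay":0,"az":0,"hand":0},{"dx":0,"dy":0,"dz":0,"ax":0,"ay":0,"az":0,"hand":0},{"dx":0,"dy":0,"dz":0,"ax":0,"ay":0,"az":0,"hand":0},{"dx":0,"dy":0,"dz":0,"ax":0,"ay":0,"az":0,"hand":0}]' ; python3 go.py .598 -.0215 .0776 3.43; python3 - <<'E'
import cv2
from fit import *
d=np.load("f0.npz")
s=np.mean([imaging.grab_frame("side").astype(float) for _ in range(4)],0);np.save("s1.npy",s)
vis=cv2.resize(s[130:230,205:325].astype(np.uint8),(720,600),interpolation=cv2.INTER_CUBIC)
from station import readout
z=readout.state()["position"];h=z[2]-.0116
for (x,y,zz),col in (((.598,-.0219,.055),(0,255,0)),((z[0],z[1],h),(0,0,255)),((z[0],z[1],h+.045),(0,0,255))):
    r=.004 if zz==.055 else .013
    q=(proj("side",cyl(r,0,0)[:48]+[x,y,zz])+.5-[205,130])*6
    cv2.polylines(vis,[q.astype(np.int32)],True,col,1)
cv2.imwrite("pics/e.png",vis)
E
```

```text
time: 6.0
position: [0.5975, -0.0209, 0.0855]
orientation: [3.141, -0.002, -2.852]
wrist_force: [-0.0, 0.1, -1.3]
width: 0.0243
grasp_force: 59.1
t 6.0 pos [ 0.5975 -0.0209  0.0855] rpy [ 3.1407e+00 -1.7000e-03 -2.8517e+00] F [-0.   0.1 -1.3] w 0.0243 tool d mm [-0.3 -0.7  7.9] az 0.1
```

View pics/e.png

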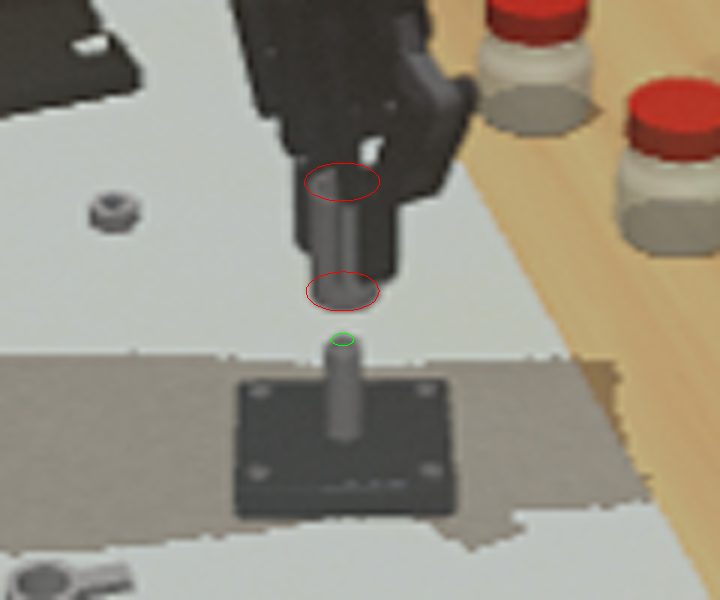

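```bash
python3 -m handwheel '[{"dx":-0.4,"dy":-0.7,"dz":8,"ax":0,"ay":0,"az":0,"hand":0},{"dx":0,"dy":0,"dz":8,"ax":0,"ay":0,"az":0,"hand":0},{"dx":0,"dy":0,"dz":2,"ax":0,"ay":0,"az":0,"hand":0},{"dx":0,"dy":0,"dz":2,"ax":0,"ay":0,"az":0,"hand":0},{"dx":0,"dy":0,"dz":2,"ax":0,"ay":0,"az":0,"hand":0},{"dx":0,"dy":0,"dz":2,"ax":0,"ay":0,"az":0,"hand":0},{"dx":0,"dy":0,"dz":0,"ax":0,"ay":0,"az":0,"hand":0},{"dx":0,"dy":0,"dz":0,"ax":0,"ay":0,"az":0,"hand":0}]' ; python3 go.py .598 -.0215 .0496 3.43
```

```text
time: 6.87
position: [0.599, -0.022, 0.0621]
orientation: [3.141, -0.0, -2.852]
wrist_force: [-1.5, 0.4, -1.4]
width: 0.024
grasp_force: 59.2
t 6.87 pos [ 0.599  -0.022   0.0621] rpy [ 3.1413e+00 -5.0000e-04 -2.8522e+00] F [-1.5  0.4 -1.4] w 0.024 tool d mm [ 0.8  0.8 12.5] az 0.1
```

```bash
python3 -m handwheel '[{"dx":0.4,"dy":0.4,"dz":2,"ax":0,"ay":0,"az":0,"hand":0},{"dx":0,"dy":0,"dz":2,"ax":0,"ay":0,"az":0,"hand":0},{"dx":0,"dy":0,"dz":2,"ax":0,"ay":0,"az":0,"hand":0},{"dx":0,"dy":0,"dz":2,"ax":0,"ay":0,"az":0,"hand":0},{"dx":0,"dy":0,"dz":2,"ax":0,"ay":0,"az":0,"hand":0},{"dx":0,"dy":0,"dz":2,"ax":0,"ay":0,"az":0,"hand":0},{"dx":0,"dy":0,"dz":1,"ax":0,"ay":0,"az":0,"hand":0},{"dx":0,"dy":0,"dz":1,"ax":0,"ay":0,"az":0,"hand":0},{"dx":0,"dy":0,"dz":0,"ax":0,"ay":0,"az":0,"hand":0}]' ; python3 go.py .598 -.0215 .0266 3.43
```

```text
time: 7.62
position: [0.599, -0.0219, 0.0497]
orientation: [-3.141, 0.001, -2.852]
wrist_force: [-4.4, 0.7, 13.2]
width: 0.0238
grasp_force: 61.1
t 7.62 pos [ 0.599  -0.0219  0.0497] rpy [-3.1408e+00  1.4000e-03 -2.8521e+00] F [-4.4  0.7 13.2] w 0.0238 tool d mm [ 0.9  0.6 23.1] az 0.1
```

```bash
python3 -m handwheel '[{"dx":0,"dy":0,"dz":-5,"ax":0,"ay":0,"az":0,"hand":0},{"dx":0,"dy":0,"dz":-15,"ax":0,"ay":0,"az":0,"hand":0},{"dx":0,"dy":0,"dz":-20,"ax":0,"ay":0,"az":0,"hand":0},{"dx":0,"dy":0,"dz":-10,"ax":0,"ay":0,"az":0,"hand":0},{"dx":27,"dy":34,"dz":0,"ax":0,"ay":0,"az":0,"hand":0},{"dx":27,"dy":34,"dz":0,"ax":0,"ay":0,"az":0,"hand":0},{"dx":27,"dy":34,"dz":0,"ax":0,"ay":0,"az":0,"hand":0},{"dx":27,"dy":34,"dz":0,"ax":0,"ay":0,"az":0,"hand":0},{"dx":0,"dy":0,"dz":0,"ax":0,"ay":0,"az":0,"hand":0},{"dx":0,"dy":0,"dz":0,"ax":0,"ay":0,"az":0,"hand":0}]' ; python3 -m handwheel '[{"dx":0,"dy":0,"dz":25,"ax":0,"ay":0,"az":0,"hand":0},{"dx":0,"dy":0,"dz":25,"ax":0,"ay":0,"az":0,"hand":0},{"dx":0,"dy":0,"dz":20,"ax":0,"ay":0,"az":0,"hand":0},{"dx":0,"dy":0,"dz":10,"ax":0,"ay":0,"az":0,"hand":0},{"dx":0,"dy":0,"dz":0,"ax":0,"ay":0,"az":0,"hand":0},{"dx":0,"dy":0,"dz":0,"ax":0,"ay":0,"az":0,"hand":0}]'; python3 go.py .4555 .0785 .012 3.43
```

```text
time: 8.45
position: [0.4607, 0.0748, 0.0987]
orientation: [-3.141, 0.001, -2.85]
wrist_force: [-0.5, 0.8, -0.4]
width: 0.0238
grasp_force: 59.3
time: 8.95
position: [0.4628, 0.0733, 0.018]
orientation: [3.141, -0.001, -2.853]
wrist_force: [0.9, 0.3, 0.9]
width: 0.0242
grasp_force: 59.3
t 8.95 pos [0.4628 0.0733 0.018 ] rpy [ 3.1415e+00 -6.0000e-04 -2.8528e+00] F [0.9 0.3 0.9] w 0.0242 tool d mm [5.5 7.1 6. ] az 0.0
```

```bash
python3 -m handwheel '[{"dx":0,"dy":0,"dz":3,"ax":0,"ay":0,"az":0,"hand":0},{"dx":0,"dy":0,"dz":2,"ax":0,"ay":0,"az":0,"hand":0},{"dx":0,"dy":0,"dz":1.2,"ax":0,"ay":0,"az":0,"hand":0},{"dx":0,"dy":0,"dz":0,"ax":0,"ay":0,"az":0,"hand":0},{"dx":0,"dy":0,"dz":0,"ax":0,"ay":0,"az":0,"hand":0}]'; python3 -m handwheel '[{"dx":0,"dy":0,"dz":0,"ax":0,"ay":0,"az":0,"hand":1},{"dx":0,"dy":0,"dz":0,"ax":0,"ay":0,"az":0,"hand":1},{"dx":0,"dy":0,"dz":0,"ax":0,"ay":0,"az":0,"hand":1},{"dx":0,"dy":0,"dz":0,"ax":0,"ay":0,"az":0,"hand":1},{"dx":0,"dy":0,"dz":-30,"ax":0,"ay":0,"az":0,"hand":1},{"dx":0,"dy":0,"dz":-40,"ax":0,"ay":0,"az":0,"hand":1},{"dx":0,"dy":0,"dz":-20,"ax":0,"ay":0,"az":0,"hand":1},{"dx":0,"dy":0,"dz":0,"ax":0,"ay":0,"az":5,"hand":1},{"dx":0,"dy":0,"dz":0,"ax":0,"ay":0,"az":7,"hand":1},{"dx":0,"dy":0,"dz":0,"ax":0,"ay":0,"az":0,"hand":1}]'; python3 go.py .4715 -.120 .07 3.211
```

```text
time: 9.37
position: [0.4623, 0.0737, 0.0124]
orientation: [-3.141, 0.001, -2.852]
wrist_force: [-0.2, 0.3, -0.7]
width: 0.024
grasp_force: 59.3
time: 10.2
position: [0.4624, 0.0737, 0.1026]
orientation: [-3.141, 0.001, -3.067]
wrist_force: [-0.3, 0.9, 0.0]
width: 0.0853
grasp_force: 0.0
t 10.2 pos [0.4624 0.0737 0.1026] rpy [-3.1415e+00  1.2000e-03 -3.0672e+00] F [-0.3  0.9  0. ] w 0.0853 tool d mm [   5.3 -193.9   32.7] az 0.3
```

```bash
python3 -m handwheel '[{"dx":0.9,"dy":-32.3,"dz":0,"ax":0,"ay":0,"az":0,"hand":1},{"dx":0.9,"dy":-32.3,"dz":0,"ax":0,"ay":0,"az":0,"hand":1},{"dx":0.9,"dy":-32.3,"dz":0,"ax":0,"ay":0,"az":0,"hand":1},{"dx":0.9,"dy":-32.3,"dz":0,"ax":0,"ay":0,"az":0,"hand":1},{"dx":0.9,"dy":-32.3,"dz":0,"ax":0,"ay":0,"az":0,"hand":1},{"dx":0.8,"dy":-32.3,"dz":0,"ax":0,"ay":0,"az":0,"hand":1},{"dx":0,"dy":0,"dz":25,"ax":0,"ay":0,"az":0,"hand":1},{"dx":0,"dy":0,"dz":0,"ax":0,"ay":0,"az":0,"hand":1},{"dx":0,"dy":0,"dz":0,"ax":0,"ay":0,"az":0,"hand":1},{"dx":0,"dy":0,"dz":0,"ax":0,"ay":0,"az":0,"hand":1}]'; python3 go.py .4715 -.120 .012 3.211;python3 - <<'E'
from fit import *
s=np.mean([imaging.grab_frame("side").astype(float) for _ in range(3)],0)
S=softmask(s,110,170); S[(s[...,2]-s[...,0])>12]=0
print(fit("side",S,SLEEVE,[.4725,-.122,.07],(204,215,30,36)))
E
```

```text
time: 11.03
position: [0.4721, -0.1192, 0.0774]
orientation: [3.141, -0.001, -3.059]
wrist_force: [-0.4, 0.5, 0.6]
width: 0.0856
grasp_force: 0.0
t 11.03 pos [ 0.4721 -0.1192  0.0774] rpy [ 3.1410e+00 -8.0000e-04 -3.0593e+00] F [-0.4  0.5  0.6] w 0.0856 tool d mm [ 0.7 -0.8 65.4] az 0.7
(array([ 0.4729, -0.1207,  0.0218]), np.float64(94.3), 461)
```

```bash
python3 -m handwheel '[{"dx":0.4,"dy":-1,"dz":20,"ax":0,"ay":0,"az":0.5,"hand":1},{"dx":0,"dy":0,"dz":20,"ax":0,"ay":0,"az":0,"hand":1},{"dx":0,"dy":0,"dz":15,"ax":0,"ay":0,"az":0,"hand":1},{"dx":0,"dy":0,"dz":10,"ax":0,"ay":0,"az":0,"hand":1},{"dx":0,"dy":0,"dz":0,"ax":0,"ay":0,"az":0,"hand":1},{"dx":0,"dy":0,"dz":0,"ax":0,"ay":0,"az":0,"hand":1}]'; python3 -m handwheel '[{"dx":0,"dy":0,"dz":0,"ax":0,"ay":0,"az":0,"hand":0},{"dx":0,"dy":0,"dz":0,"ax":0,"ay":0,"az":0,"hand":0},{"dx":0,"dy":0,"dz":0,"ax":0,"ay":0,"az":0,"hand":0},{"dx":0,"dy":0,"dz":0,"ax":0,"ay":0,"az":0,"hand":0},{"dx":0,"dy":0,"dz":0,"ax":0,"ay":0,"az":0,"hand":0},{"dx":0,"dy":0,"dz":0,"ax":0,"ay":0,"az":0,"hand":0},{"dx":0,"dy":0,"dz":0,"ax":0,"ay":0,"az":0,"hand":0},{"dx":0,"dy":0,"dz":0,"ax":0,"ay":0,"az":0,"hand":0},{"dx":0,"dy":0,"dz":0,"ax":0,"ay":0,"az":0,"hand":0}]'
```

```text
time: 11.68
position: [0.4721, -0.1204, 0.0124]
orientation: [3.141, -0.0, -3.069]
wrist_force: [-0.0, -0.0, 0.1]
width: 0.0853
grasp_force: 0.0
time: 12.43
position: [0.4722, -0.121, 0.0126]
orientation: [-3.141, 0.001, -3.07]
wrist_force: [-1.1, 0.7, 5.9]
width: 0.0242
grasp_force: 58.5
```

Gripped. Lift and go to the gauge.

```bash
python3 -m handwheel '[{"dx":0,"dy":0,"dz":-20,"ax":0,"ay":0,"az":0,"hand":0},{"dx":0,"dy":0,"dz":-30,"ax":0,"ay":0,"az":0,"hand":0},{"dx":0,"dy":0,"dz":-25,"ax":0,"ay":0,"az":0,"hand":0},{"dx":0,"dy":0,"dz":0,"ax":0,"ay":0,"az":0,"hand":0},{"dx":0,"dy":0,"dz":0,"ax":0,"ay":0,"az":0,"hand":0},{"dx":0,"dy":0,"dz":0,"ax":0,"ay":0,"az":0,"hand":0}]' ; python3 go.py .5985 -.0217 .0776 3.211
```

```text
time: 12.93
position: [0.4717, -0.1208, 0.0866]
orientation: [3.141, -0.0, -3.07]
wrist_force: [-0.7, -0.7, -1.4]
width: 0.0241
grasp_force: 58.9
t 12.93 pos [ 0.4717 -0.1208  0.0866] rpy [ 3.1414e+00 -4.0000e-04 -3.0704e+00] F [-0.7 -0.7 -1.4] w 0.0241 tool d mm [-133.5   89.8    9. ] az 0.1
```

```bash
python3 -m handwheel '[{"dx":-22,"dy":15,"dz":0,"ax":0,"ay":0,"az":0,"hand":0},{"dx":-22,"dy":15,"dz":0,"ax":0,"ay":0,"az":0,"hand":0},{"dx":-22,"dy":15,"dz":0,"ax":0,"ay":0,"az":0,"hand":0},{"dx":-22,"dy":15,"dz":0,"ax":0,"ay":0,"az":0,"hand":0},{"dx":-22,"dy":15,"dz":0,"ax":0,"ay":0,"az":0,"hand":0},{"dx":-22,"dy":15,"dz":0,"ax":0,"ay":0,"az":0,"hand":0},{"dx":-1.5,"dy":0,"dz":0,"ax":0,"ay":0,"az":0,"hand":0},{"dx":0,"dy":0,"dz":0,"ax":0,"ay":0,"az":0,"hand":0},{"dx":0,"dy":0,"dz":0,"ax":0,"ay":0,"az":0,"hand":0},{"dx":0,"dy":0,"dz":0,"ax":0,"ay":0,"az":0,"hand":0}]' ; python3 go.py .598 -.0217 .0776 3.211; python3 - <<'E'
import cv2
from fit import *
s=np.mean([imaging.grab_frame("side").astype(float) for _ in range(3)],0)
vis=cv2.resize(s[130:230,205:325].astype(np.uint8),(720,600),interpolation=cv2.INTER_CUBIC)
from station import readout
z=readout.state()["position"];h=z[2]-.0124
for (x,y,zz),col in (((.598,-.0219,.055),(0,255,0)),((z[0],z[1],h),(0,0,255)),((z[0],z[1],h+.045),(0,0,255))):
    r=.004 if zz==.055 else .013
    q=(proj("side",cyl(r,0,0)[:48]+[x,y,zz])+.5-[205,130])*6
    cv2.polylines(vis,[q.astype(np.int32)],True,col,1)
cv2.imwrite("pics/f.png",vis)
E
```

```text
time: 13.77
position: [0.5977, -0.0221, 0.0863]
orientation: [3.141, -0.002, -3.071]
wrist_force: [-0.0, -0.7, -0.5]
width: 0.024
grasp_force: 59.0
t 13.77 pos [ 0.5977 -0.0221  0.0863] rpy [ 3.1413e+00 -1.8000e-03 -3.0709e+00] F [-0.  -0.7 -0.5] w 0.024 tool d mm [-0.3  0.4  8.7] az 0.1
```

View pics/f.png

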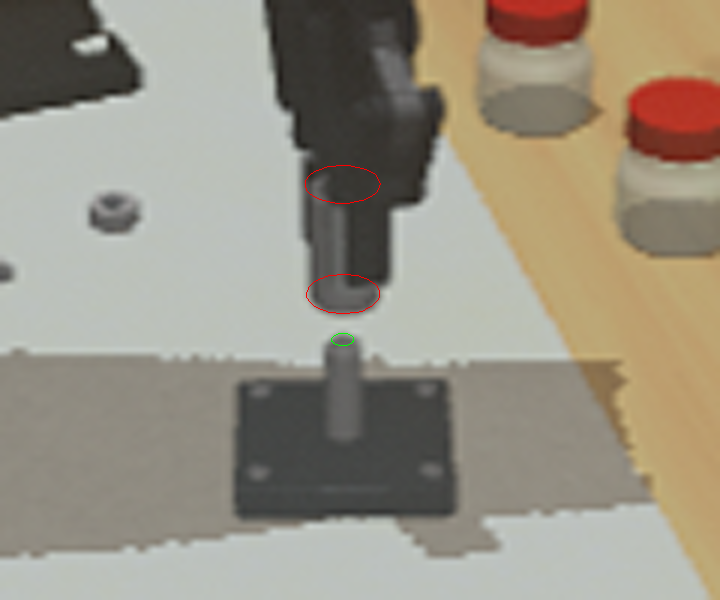

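```bash
python3 -m handwheel '[{"dx":0,"dy":0.3,"dz":8,"ax":0,"ay":0,"az":0,"hand":0},{"dx":0,"dy":0,"dz":8,"ax":0,"ay":0,"az":0,"hand":0},{"dx":0,"dy":0,"dz":2,"ax":0,"ay":0,"az":0,"hand":0},{"dx":0,"dy":0,"dz":2,"ax":0,"ay":0,"az":0,"hand":0},{"dx":0,"dy":0,"dz":2,"ax":0,"ay":0,"az":0,"hand":0},{"dx":0,"dy":0,"dz":2,"ax":0,"ay":0,"az":0,"hand":0},{"dx":0,"dy":0,"dz":2,"ax":0,"ay":0,"az":0,"hand":0},{"dx":0,"dy":0,"dz":2,"ax":0,"ay":0,"az":0,"hand":0},{"dx":0,"dy":0,"dz":2,"ax":0,"ay":0,"az":0,"hand":0},{"dx":0,"dy":0,"dz":0,"ax":0,"ay":0,"az":0,"hand":0}]' ; python3 -m handwheel '[{"dx":0,"dy":0,"dz":2,"ax":0,"ay":0,"az":0,"hand":0},{"dx":0,"dy":0,"dz":2,"ax":0,"ay":0,"az":0,"hand":0},{"dx":0,"dy":0,"dz":2,"ax":0,"ay":0,"az":0,"hand":0},{"dx":0,"dy":0,"dz":2,"ax":0,"ay":0,"az":0,"hand":0},{"dx":0,"dy":0,"dz":2,"ax":0,"ay":0,"az":0,"hand":0},{"dx":0,"dy":0,"dz":0,"ax":0,"ay":0,"az":0,"hand":0}]';python3 go.py .598 -.0217 .0274 3.211
```

```text
time: 14.75
position: [0.5986, -0.0213, 0.0567]
orientation: [3.141, -0.0, -3.07]
wrist_force: [0.4, 0.5, -1.0]
width: 0.0244
grasp_force: 59.0
time: 15.25
position: [0.5985, -0.0213, 0.0466]
orientation: [3.141, -0.001, -3.07]
wrist_force: [0.3, -0.4, -0.7]
width: 0.0239
grasp_force: 59.0
t 15.25 pos [ 0.5985 -0.0213  0.0466] rpy [ 3.1414e+00 -7.0000e-04 -3.0703e+00] F [ 0.3 -0.4 -0.7] w 0.0239 tool d mm [ 0.6 -0.3 19.2] az 0.1
```

Past the shoulder height without force. Continue down to the base.

```bash
python3 -m handwheel '[{"dx":0,"dy":0,"dz":3,"ax":0,"ay":0,"az":0,"hand":0},{"dx":0,"dy":0,"dz":3,"ax":0,"ay":0,"az":0,"hand":0},{"dx":0,"dy":0,"dz":3,"ax":0,"ay":0,"az":0,"hand":0},{"dx":0,"dy":0,"dz":3,"ax":0,"ay":0,"az":0,"hand":0},{"dx":0,"dy":0,"dz":3,"ax":0,"ay":0,"az":0,"hand":0},{"dx":0,"dy":0,"dz":2,"ax":0,"ay":0,"az":0,"hand":0},{"dx":0,"dy":0,"dz":1,"ax":0,"ay":0,"az":0,"hand":0},{"dx":0,"dy":0,"dz":1,"ax":0,"ay":0,"az":0,"hand":0},{"dx":0,"dy":0,"dz":0.5,"ax":0,"ay":0,"az":0,"hand":0},{"dx":0,"dy":0,"dz":0,"ax":0,"ay":0,"az":0,"hand":0}]' ;python3 go.py .598 -.0217 .0274 3.211
```

```text
time: 16.08
position: [0.5988, -0.0214, 0.0277]
orientation: [-3.142, 0.0, -3.07]
wrist_force: [0.1, 0.0, -1.0]
width: 0.0239
grasp_force: 59.2
t 16.08 pos [ 0.5988 -0.0214  0.0277] rpy [-3.1415e+00  2.0000e-04 -3.0703e+00] F [ 0.1  0.  -1. ] w 0.0239 tool d mm [ 0.9 -0.3  0.3] az 0.1
```

```bash
python3 -m handwheel '[{"dx":0,"dy":0,"dz":0.5,"ax":0,"ay":0,"az":0,"hand":0},{"dx":0,"dy":0,"dz":0.5,"ax":0,"ay":0,"az":0,"hand":0},{"dx":0,"dy":0,"dz":0.5,"ax":0,"ay":0,"az":0,"hand":0},{"dx":0,"dy":0,"dz":0,"ax":0,"ay":0,"az":0,"hand":0},{"dx":0,"dy":0,"dz":0,"ax":0,"ay":0,"az":0,"hand":0}]' ;python3 go.py .598 -.0217 .0274 3.211
```

```text
time: 16.5
position: [0.5989, -0.0214, 0.0276]
orientation: [-3.141, 0.001, -3.07]
wrist_force: [-5.6, -0.1, 12.3]
width: 0.0238
grasp_force: 60.9
t 16.5 pos [ 0.5989 -0.0214  0.0276] rpy [-3.1411e+00  1.3000e-03 -3.0703e+00] F [-5.6 -0.1 12.3] w 0.0238 tool d mm [ 1.  -0.3  0.2] az 0.1
```

```bash
python3 -m handwheel '[{"dx":0,"dy":0,"dz":0,"ax":0,"ay":0,"az":0,"hand":0.5},{"dx":0,"dy":0,"dz":0,"ax":0,"ay":0,"az":0,"hand":0.5},{"dx":0,"dy":0,"dz":-0.5,"ax":0,"ay":0,"az":0,"hand":0.5},{"dx":0,"dy":0,"dz":0,"ax":0,"ay":0,"az":0,"hand":0.5}]';python3 -m handwheel '[{"dx":0,"dy":0,"dz":0,"ax":0,"ay":0,"az":0,"hand":0},{"dx":0,"dy":0,"dz":0,"ax":0,"ay":0,"az":0,"hand":0},{"dx":0,"dy":0,"dz":0,"ax":0,"ay":0,"az":0,"hand":0},{"dx":0,"dy":0,"dz":0,"ax":0,"ay":0,"az":0,"hand":0},{"dx":0,"dy":0,"dz":0,"ax":0,"ay":0,"az":0,"hand":0},{"dx":0,"dy":0,"dz":0,"ax":0,"ay":0,"az":0,"hand":0}]';python3 -m handwheel '[{"dx":0,"dy":0,"dz":-5,"ax":0,"ay":0,"az":0,"hand":0},{"dx":0,"dy":0,"dz":-10,"ax":0,"ay":0,"az":0,"hand":0},{"dx":0,"dy":0,"dz":-15,"ax":0,"ay":0,"az":0,"hand":0},{"dx":0,"dy":0,"dz":-20,"ax":0,"ay":0,"az":0,"hand":0},{"dx":0,"dy":0,"dz":-20,"ax":0,"ay":0,"az":0,"hand":0},{"dx":0,"dy":0,"dz":0,"ax":0,"ay":0,"az":-4.4,"hand":0},{"dx":0,"dy":0,"dz":0,"ax":0,"ay":0,"az":0,"hand":0},{"dx":0,"dy":0,"dz":0,"ax":0,"ay":0,"az":0,"hand":0}]';python3 go.py .5173 .3253 .0706 3.286; python3 - <<'E'
from fit import *
d=np.load("f0.npz");s=d["s"];t=d["t"]
S=softmask(s,60,150)
print(proj("side",[.517,.325,.01]))
print("tray side",fit("side",S,TRAY,[.5173,.3253,.145],(174,118,62,42)))
E
```

```text
time: 16.83
position: [0.5988, -0.0214, 0.0265]
orientation: [3.142, -0.0, -3.07]
wrist_force: [0.0, -0.4, -0.4]
width: 0.0432
grasp_force: 0.0
time: 17.33
position: [0.5989, -0.0213, 0.0266]
orientation: [3.142, 0.0, -3.07]
wrist_force: [0.2, -0.5, 1.1]
width: 0.024
grasp_force: 58.8
time: 18.0
position: [0.5987, -0.0213, 0.0971]
orientation: [-3.141, 0.0, -2.995]
wrist_force: [-1.0, -0.5, -1.3]
width: 0.0241
grasp_force: 58.7
t 18.0 pos [ 0.5987 -0.0213  0.0971] rpy [-3.1415e+00  4.0000e-04 -2.9954e+00] F [-1.  -0.5 -1.3] w 0.0241 tool d mm [ 30.  354.8  26.4] az 0.1
[[203.07364674 137.13669741]]
tray side (array([0.5182, 0.324 , 0.14  ]), np.float64(30.7), 815)
```

```bash
python3 -m handwheel '[{"dx":3,"dy":35.4,"dz":0,"ax":0,"ay":0,"az":0,"hand":0},{"dx":3,"dy":35.4,"dz":0,"ax":0,"ay":0,"az":0,"hand":0},{"dx":3,"dy":35.4,"dz":0,"ax":0,"ay":0,"az":0,"hand":0},{"dx":3,"dy":35.4,"dz":0,"ax":0,"ay":0,"az":0,"hand":0},{"dx":3,"dy":35.4,"dz":0,"ax":0,"ay":0,"az":0,"hand":0},{"dx":3,"dy":35.4,"dz":0,"ax":0,"ay":0,"az":0,"hand":0},{"dx":3,"dy":35.4,"dz":0,"ax":0,"ay":0,"az":0,"hand":0},{"dx":3,"dy":35.4,"dz":0,"ax":0,"ay":0,"az":0,"hand":0},{"dx":3,"dy":35.4,"dz":0,"ax":0,"ay":0,"az":0,"hand":0},{"dx":3,"dy":35.4,"dz":0,"ax":0,"ay":0,"az":0,"hand":0}]' >/dev/null;python3 -m handwheel '[{"dx":0,"dy":0,"dz":20,"ax":0,"ay":0,"az":0,"hand":0},{"dx":0,"dy":0,"dz":20,"ax":0,"ay":0,"az":0,"hand":0},{"dx":0,"dy":0,"dz":0,"ax":0,"ay":0,"az":0,"hand":0},{"dx":0,"dy":0,"dz":0,"ax":0,"ay":0,"az":0,"hand":0},{"dx":0,"dy":0,"dz":0,"ax":0,"ay":0,"az":0,"hand":0}]';python3 go.py .5178 .3247 .0146 3.285
```

```text
time: 19.25
position: [0.5172, 0.3241, 0.0571]
orientation: [-3.142, -0.0, -2.995]
wrist_force: [0.6, -0.6, -0.3]
width: 0.024
grasp_force: 59.0
t 19.25 pos [0.5172 0.3241 0.0571] rpy [-3.1416e+00 -1.0000e-04 -2.9950e+00] F [ 0.6 -0.6 -0.3] w 0.024 tool d mm [-0.7  0.5 42.5] az 0.2
```

```bash
python3 -m handwheel '[{"dx":-0.6,"dy":0.5,"dz":20,"ax":0,"ay":0,"az":0.2,"hand":0},{"dx":0,"dy":0,"dz":15,"ax":0,"ay":0,"az":0,"hand":0},{"dx":0,"dy":0,"dz":3,"ax":0,"ay":0,"az":0,"hand":0},{"dx":0,"dy":0,"dz":2,"ax":0,"ay":0,"az":0,"hand":0},{"dx":0,"dy":0,"dz":1,"ax":0,"ay":0,"az":0,"hand":0},{"dx":0,"dy":0,"dz":1,"ax":0,"ay":0,"az":0,"hand":0},{"dx":0,"dy":0,"dz":0,"ax":0,"ay":0,"az":0,"hand":0},{"dx":0,"dy":0,"dz":0,"ax":0,"ay":0,"az":0,"hand":0}]';python3 go.py .5178 .3247 .0146 3.285
```

```text
time: 19.92
position: [0.5178, 0.3251, 0.0153]
orientation: [3.141, 0.001, -2.997]
wrist_force: [-0.6, -0.2, -0.5]
width: 0.0239
grasp_force: 59.0
t 19.92 pos [0.5178 0.3251 0.0153] rpy [ 3.1413e+00  1.0000e-03 -2.9972e+00] F [-0.6 -0.2 -0.5] w 0.0239 tool d mm [ 0.  -0.4  0.7] az 0.1
```

```bash
python3 -m handwheel '[{"dx":0,"dy":0,"dz":0.5,"ax":0,"ay":0,"az":0,"hand":0},{"dx":0,"dy":0,"dz":0.3,"ax":0,"ay":0,"az":0,"hand":0},{"dx":0,"dy":0,"dz":0,"ax":0,"ay":0,"az":0,"hand":0}]';python3 -m handwheel '[{"dx":0,"dy":0,"dz":0,"ax":0,"ay":0,"az":0,"hand":0.5},{"dx":0,"dy":0,"dz":0,"ax":0,"ay":0,"az":0,"hand":0.5},{"dx":0,"dy":0,"dz":0,"ax":0,"ay":0,"az":0,"hand":0.5},{"dx":0,"dy":0,"dz":0,"ax":0,"ay":0,"az":0,"hand":0.5},{"dx":0,"dy":0,"dz":-15,"ax":0,"ay":0,"az":0,"hand":0.5},{"dx":0,"dy":0,"dz":-35,"ax":0,"ay":0,"az":0,"hand":0.5},{"dx":0,"dy":0,"dz":-40,"ax":0,"ay":0,"az":0,"hand":0.5},{"dx":0,"dy":-35,"dz":0,"ax":0,"ay":0,"az":0,"hand":1},{"dx":0,"dy":-35,"dz":0,"ax":0,"ay":0,"az":0,"hand":1},{"dx":0,"dy":-35,"dz":0,"ax":0,"ay":0,"az":0,"hand":1}]';python3 -m handwheel '[{"dx":8,"dy":-35,"dz":0,"ax":0,"ay":0,"az":-4.2,"hand":1},{"dx":8,"dy":-35,"dz":0,"ax":0,"ay":0,"az":-4.2,"hand":1},{"dx":8,"dy":-35,"dz":0,"ax":0,"ay":0,"az":0,"hand":1},{"dx":8,"dy":-35,"dz":0,"ax":0,"ay":0,"az":0,"hand":1},{"dx":0,"dy":0,"dz":0,"ax":0,"ay":0,"az":0,"hand":1},{"dx":0,"dy":0,"dz":0,"ax":0,"ay":0,"az":0,"hand":1}]';python3 go.py .4624 .0737 .0116 3.431
python3 - <<'E'
from fit import *
s=np.mean([imaging.grab_frame("side").astype(float) for _ in range(4)],0)
t=np.mean([imaging.grab_frame("top").astype(float) for _ in range(4)],0);np.savez("f2.npz",s=s,t=t)
c=lambda im,r0,r1,c0,c1,g:cv2.resize(np.clip(im[r0:r1,c0:c1]*g,0,255).astype(np.uint8),(400,500),interpolation=cv2.INTER_NEAREST)
cv2.imwrite("pics/g.png",np.hstack([c(s,100,170,175,231,1.),c(t,180,240,105,153,2.)]))
E
```

```text
time: 20.17
position: [0.5177, 0.3251, 0.0146]
orientation: [3.141, 0.001, -2.997]
wrist_force: [-0.9, -0.9, 5.7]
width: 0.0239
grasp_force: 59.9
time: 21.0
position: [0.5327, 0.2205, 0.1045]
orientation: [3.142, 0.002, -2.995]
wrist_force: [0.3, 0.2, -0.2]
width: 0.0767
grasp_force: 0.0
time: 21.5
position: [0.5344, 0.0759, 0.1038]
orientation: [3.142, 0.0, -2.854]
wrist_force: [-0.3, -0.0, 0.8]
width: 0.0853
grasp_force: 0.0
t 21.5 pos [0.5344 0.0759 0.1038] rpy [ 3.1416e+00  1.0000e-04 -2.8540e+00] F [-0.3 -0.   0.8] w 0.0853 tool d mm [69.6 18.3 92.2] az -0.1
```

View pics/g.png

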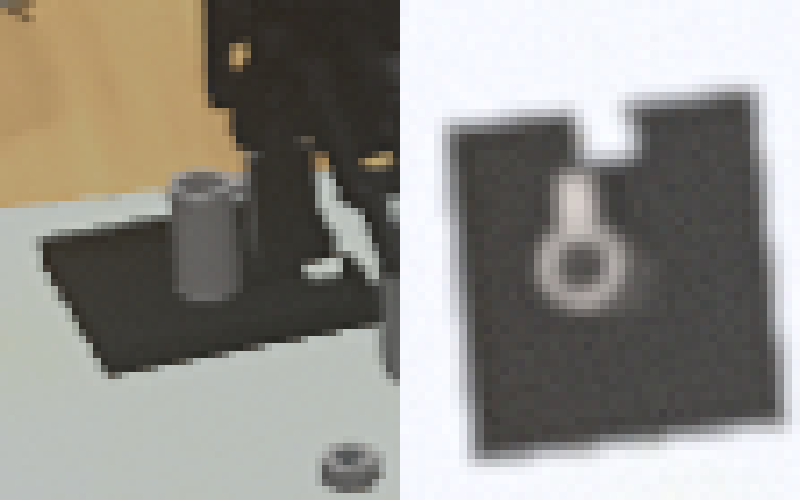

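```bash
python3 - <<'E'
from fit import *
d=np.load("f2.npz");t=d["t"]
g=t.mean(2);B=np.clip((g-45)/(80-45),0,1)
w=(118,199,16,22);b=B[w[1]:w[1]+w[3],w[0]:w[0]+w[2]]
m=(b>.5).astype(np.uint8);cs,_=cv2.findContours(m,cv2.RETR_EXTERNAL,cv2.CHAIN_APPROX_NONE)
fill=np.zeros_like(m);[cv2.drawContours(fill,cs,i,1,-1) for i in range(len(cs))]
er=cv2.erode(fill,np.ones((3,3)));B2=B.copy();v=B2[w[1]:w[1]+w[3],w[0]:w[0]+w[2]];v[er>0]=1;print(np.round(v).astype(int))
w2=(119,202,13,16)
print(fit("top",B2,SLEEVE,[.518,.325,.14],w2,z=.003))
T=softmask(t,70,118)
TR=[box(-.055,.055,-.05,.05,0,.012)]
print("tray top",fit("top",T,TR,[.5173,.3253,.145],(105,185,55,56)))
p=unproj("top",105+182/8.333-.5,180+266/8.333-.5,.048);q=unproj("top",105+175/8.333-.5,180+178/8.333-.5,.046);print(p,q,np.arctan2(*(q-p)[[1,0]]))
E
```

```text
[[0 0 0 0 0 0 0 0 0 1 1 1 1 1 0 0]
 [0 0 0 0 0 0 0 1 1 1 0 0 0 0 0 0]
 [0 0 0 0 0 0 1 1 1 1 0 0 0 0 0 0]
 [0 0 0 0 0 0 1 1 1 1 0 0 0 0 0 0]
 [0 0 0 0 0 0 1 1 1 1 1 0 0 0 0 0]
 [0 0 0 0 0 0 1 1 1 1 1 0 0 0 0 0]
 [0 0 0 0 0 0 1 1 1 1 1 0 0 0 0 0]
 [0 0 0 0 0 0 1 1 1 1 1 0 0 0 0 0]
 [0 0 0 0 0 1 1 1 1 1 1 1 0 0 0 0]
 [0 0 0 0 0 1 1 1 1 1 1 1 1 0 0 0]
 [0 0 0 0 1 1 1 1 1 1 1 1 1 1 0 0]
 [0 0 0 0 1 1 1 1 1 1 1 1 1 1 0 0]
 [0 0 0 1 1 1 1 1 1 1 1 1 1 1 0 0]
 [0 0 0 1 1 1 1 1 1 1 1 1 1 1 0 0]
 [0 0 0 0 1 1 1 1 1 1 1 1 1 1 0 0]
 [0 0 0 0 1 1 1 1 1 1 1 1 1 0 0 0]
 [0 0 0 0 0 1 1 1 1 1 1 1 1 0 0 0]
 [0 0 0 0 0 0 1 1 1 1 1 0 0 0 0 0]
 [0 0 0 0 0 0 0 0 0 0 0 0 0 0 0 0]
 [0 0 0 0 0 0 0 0 0 0 0 0 0 0 0 0]
 [0 0 0 0 0 0 0 0 0 0 0 0 0 0 0 0]
 [0 0 0 0 0 0 0 0 0 0 0 0 0 0 0 0]]
(array([0.5183, 0.3261, 0.1508]), np.float64(6.3), 113)
tray top (array([0.5174, 0.3253, 0.1439]), np.float64(55.0), 1522)
[0.51683664 0.32453837 0.048     ] [0.54488515 0.32887199 0.046     ] 0.15329202698394787
```

```bash
python3 -m handwheel '[{"dx":23,"dy":6,"dz":0,"ax":0,"ay":0,"az":0,"hand":1},{"dx":23,"dy":6,"dz":0,"ax":0,"ay":0,"az":0,"hand":1},{"dx":23.5,"dy":6,"dz":0,"ax":0,"ay":0,"az":0,"hand":1},{"dx":0,"dy":0,"dz":20,"ax":0,"ay":0,"az":0,"hand":1},{"dx":0,"dy":0,"dz":0,"ax":0,"ay":0,"az":0,"hand":1},{"dx":0,"dy":0,"dz":0,"ax":0,"ay":0,"az":0,"hand":1},{"dx":0,"dy":0,"dz":0,"ax":0,"ay":0,"az":0,"hand":1}]';python3 go.py .4624 .0737 .0116 3.431
```

```text
time: 22.48
position: [0.4633, 0.0752, 0.0843]
orientation: [-3.141, 0.001, -2.85]
wrist_force: [0.5, -0.7, 0.0]
width: 0.0853
grasp_force: 0.0
t 22.48 pos [0.4633 0.0752 0.0843] rpy [-3.1414e+00  6.0000e-04 -2.8500e+00] F [ 0.5 -0.7  0. ] w 0.0853 tool d mm [ 1.3 -1.2 72.7] az 0.1
```

```bash
python3 -m handwheel '[{"dx":1,"dy":-1.2,"dz":20,"ax":0,"ay":0,"az":0,"hand":1},{"dx":0,"dy":0,"dz":20,"ax":0,"ay":0,"az":0,"hand":1},{"dx":0,"dy":0,"dz":20,"ax":0,"ay":0,"az":0,"hand":1},{"dx":0,"dy":0,"dz":11.5,"ax":0,"ay":0,"az":0,"hand":1},{"dx":0,"dy":0,"dz":0,"ax":0,"ay":0,"az":0,"hand":1},{"dx":0,"dy":0,"dz":0,"ax":0,"ay":0,"az":0,"hand":1}]';python3 -m handwheel '[{"dx":0,"dy":0,"dz":0,"ax":0,"ay":0,"az":0,"hand":0},{"dx":0,"dy":0,"dz":0,"ax":0,"ay":0,"az":0,"hand":0},{"dx":0,"dy":0,"dz":0,"ax":0,"ay":0,"az":0,"hand":0},{"dx":0,"dy":0,"dz":0,"ax":0,"ay":0,"az":0,"hand":0},{"dx":0,"dy":0,"dz":0,"ax":0,"ay":0,"az":0,"hand":0},{"dx":0,"dy":0,"dz":0,"ax":0,"ay":0,"az":0,"hand":0},{"dx":0,"dy":0,"dz":0,"ax":0,"ay":0,"az":0,"hand":0},{"dx":0,"dy":0,"dz":0,"ax":0,"ay":0,"az":0,"hand":0},{"dx":0,"dy":0,"dz":0,"ax":0,"ay":0,"az":0,"hand":0}]';python3 -m handwheel '[{"dx":0,"dy":0,"dz":-20,"ax":0,"ay":0,"az":0,"hand":0},{"dx":0,"dy":0,"dz":-30,"ax":0,"ay":0,"az":0,"hand":0},{"dx":0,"dy":0,"dz":-35,"ax":0,"ay":0,"az":0,"hand":0},{"dx":0,"dy":0,"dz":0,"ax":0,"ay":0,"az":5,"hand":0},{"dx":0,"dy":0,"dz":0,"ax":0,"ay":0,"az":5,"hand":0},{"dx":0,"dy":0,"dz":0,"ax":0,"ay":0,"az":5,"hand":0},{"dx":0,"dy":0,"dz":0,"ax":0,"ay":0,"az":5,"hand":0},{"dx":0,"dy":0,"dz":0,"ax":0,"ay":0,"az":0,"hand":0},{"dx":0,"dy":0,"dz":0,"ax":0,"ay":0,"az":0,"hand":0}]';python3 go.py .482 -.315 .1
```

```text
time: 22.98
position: [0.4624, 0.0736, 0.0124]
orientation: [3.141, -0.001, -2.85]
wrist_force: [-0.4, -0.5, 0.1]
width: 0.0851
grasp_force: 0.0
time: 23.73
position: [0.4621, 0.0735, 0.0128]
orientation: [-3.141, 0.001, -2.85]
wrist_force: [-1.9, 0.0, 5.5]
width: 0.0238
grasp_force: 58.5
time: 24.48
position: [0.4617, 0.0736, 0.0973]
orientation: [-3.142, -0.0, 3.086]
wrist_force: [-0.1, -0.2, -0.9]
width: 0.0243
grasp_force: 58.9
t 24.48 pos [0.4617 0.0736 0.0973] rpy [-3.1416e+00 -1.0000e-04  3.0864e+00] F [-0.1 -0.2 -0.9] w 0.0243 tool d mm [ -41.7 -386.9   -2.7] az None
```

```bash
python3 -m handwheel '[{"dx":-3.8,"dy":-35.2,"dz":0,"ax":0,"ay":0,"az":0,"hand":0},{"dx":-3.8,"dy":-35.2,"dz":0,"ax":0,"ay":0,"az":0,"hand":0},{"dx":-3.8,"dy":-35.2,"dz":0,"ax":0,"ay":0,"az":0,"hand":0},{"dx":-3.8,"dy":-35.2,"dz":0,"ax":0,"ay":0,"az":0,"hand":0},{"dx":-3.8,"dy":-35.2,"dz":0,"ax":0,"ay":0,"az":0,"hand":0},{"dx":-3.8,"dy":-35.2,"dz":0,"ax":0,"ay":0,"az":0,"hand":0},{"dx":-3.8,"dy":-35.2,"dz":0,"ax":0,"ay":0,"az":0,"hand":0},{"dx":-3.8,"dy":-35.2,"dz":0,"ax":0,"ay":0,"az":0,"hand":0},{"dx":-3.8,"dy":-35.2,"dz":0,"ax":0,"ay":0,"az":0,"hand":0},{"dx":-3.8,"dy":-35.2,"dz":0,"ax":0,"ay":0,"az":0,"hand":0}]';python3 -m handwheel '[{"dx":-3.8,"dy":-35.2,"dz":0,"ax":0,"ay":0,"az":0,"hand":0},{"dx":0,"dy":0,"dz":20,"ax":0,"ay":0,"az":0,"hand":0},{"dx":0,"dy":0,"dz":20,"ax":0,"ay":0,"az":0,"hand":0},{"dx":0,"dy":0,"dz":0,"ax":0,"ay":0,"az":0,"hand":0},{"dx":0,"dy":0,"dz":0,"ax":0,"ay":0,"az":0,"hand":0},{"dx":0,"dy":0,"dz":0,"ax":0,"ay":0,"az":0,"hand":0}]';python3 go.py .482 -.315 .0158
```

```text
time: 25.32
position: [0.4791, -0.2819, 0.0972]
orientation: [3.141, -0.0, 3.087]
wrist_force: [0.9, 0.6, -0.3]
width: 0.0244
grasp_force: 59.2
time: 25.82
position: [0.4815, -0.3153, 0.0581]
orientation: [-3.141, 0.0, 3.085]
wrist_force: [0.2, -0.4, -0.9]
width: 0.0239
grasp_force: 59.2
t 25.82 pos [ 0.4815 -0.3153  0.0581] rpy [-3.1414e+00  4.0000e-04  3.0854e+00] F [ 0.2 -0.4 -0.9] w 0.0239 tool d mm [-0.5  0.4 42.3] az None
```

```bash
python3 -m handwheel '[{"dx":0,"dy":0,"dz":20,"ax":0,"ay":0,"az":0,"hand":0},{"dx":0,"dy":0,"dz":15,"ax":0,"ay":0,"az":0,"hand":0},{"dx":0,"dy":0,"dz":3,"ax":0,"ay":0,"az":0,"hand":0},{"dx":0,"dy":0,"dz":2,"ax":0,"ay":0,"az":0,"hand":0},{"dx":0,"dy":0,"dz":1,"ax":0,"ay":0,"az":0,"hand":0},{"dx":0,"dy":0,"dz":1,"ax":0,"ay":0,"az":0,"hand":0},{"dx":0,"dy":0,"dz":0,"ax":0,"ay":0,"az":0,"hand":0},{"dx":0,"dy":0,"dz":0,"ax":0,"ay":0,"az":0,"hand":0}]';python3 go.py .482 -.315 .0158
```

```text
time: 26.48
position: [0.4814, -0.3156, 0.016]
orientation: [-3.141, 0.001, 3.084]
wrist_force: [-0.6, 0.3, -0.5]
width: 0.0239
grasp_force: 59.2
t 26.48 pos [ 0.4814 -0.3156  0.016 ] rpy [-3.1410e+00  8.0000e-04  3.0839e+00] F [-0.6  0.3 -0.5] w 0.0239 tool d mm [-0.5  0.7  0.2] az None
```

```bash
python3 -m handwheel '[{"dx":0,"dy":0,"dz":0.3,"ax":0,"ay":0,"az":0,"hand":0},{"dx":0,"dy":0,"dz":0,"ax":0,"ay":0,"az":0,"hand":0.5},{"dx":0,"dy":0,"dz":0,"ax":0,"ay":0,"az":0,"hand":0.5},{"dx":0,"dy":0,"dz":0,"ax":0,"ay":0,"az":0,"hand":0.5},{"dx":0,"dy":0,"dz":0,"ax":0,"ay":0,"az":0,"hand":0.5},{"dx":0,"dy":0,"dz":-15,"ax":0,"ay":0,"az":0,"hand":0.5},{"dx":0,"dy":0,"dz":-35,"ax":0,"ay":0,"az":0,"hand":0.5},{"dx":0,"dy":0,"dz":-40,"ax":0,"ay":0,"az":0,"hand":0.5},{"dx":0,"dy":0,"dz":-40,"ax":0,"ay":0,"az":0,"hand":0.5}]';python3 -m handwheel '[{"dx":20,"dy":35,"dz":-20,"ax":0,"ay":0,"az":0,"hand":0.5},{"dx":20,"dy":35,"dz":-20,"ax":0,"ay":0,"az":0,"hand":0.5},{"dx":20,"dy":35,"dz":-20,"ax":0,"ay":0,"az":0,"hand":0.5},{"dx":0,"dy":35,"dz":0,"ax":0,"ay":0,"az":0,"hand":0.5},{"dx":0,"dy":0,"dz":0,"ax":0,"ay":0,"az":0,"hand":0.5},{"dx":0,"dy":0,"dz":0,"ax":0,"ay":0,"az":0,"hand":0.5}]'; python3 - <<'E'
import cv2
from station import imaging
cv2.imwrite("pics/h.png",cv2.resize(imaging.grab_frame("side"),(800,600),interpolation=cv2.INTER_CUBIC))
E
```

```text
time: 27.23
position: [0.4806, -0.315, 0.146]
orientation: [3.141, -0.001, 3.084]
wrist_force: [1.6, -1.1, -0.1]
width: 0.0428
grasp_force: 0.0
time: 27.73
position: [0.4333, -0.1789, 0.2013]
orientation: [-3.141, 0.001, 3.086]
wrist_force: [-0.7, -0.4, -0.1]
width: 0.0428
grasp_force: 0.0
```

View pics/h.png

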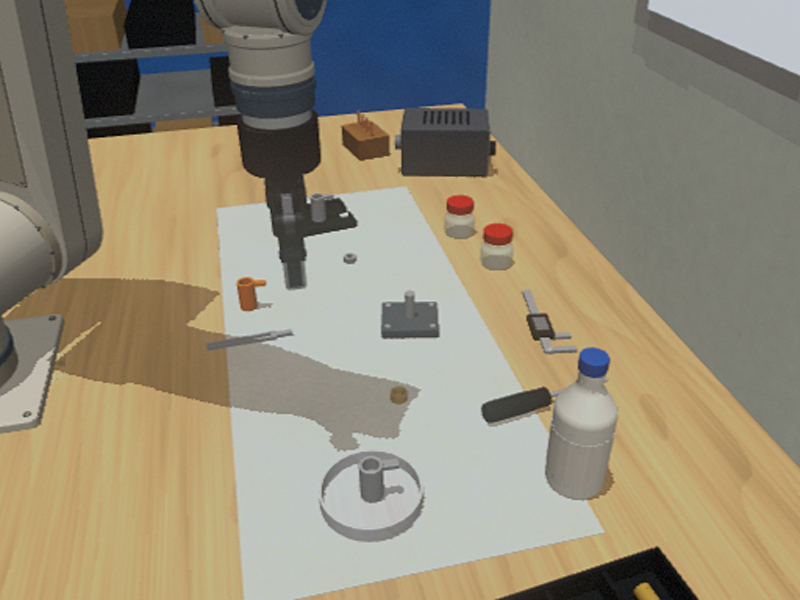

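The picture shows the rejected sleeve standing in the tin at about (371,480) and the good sleeve upright in the tray at about (318,208), its lug toward the notch. Nothing else has moved.

```bash
python3 -c "
from station import manip
print(manip.job_done())"
```

```text
the job is handed in; nothing more can be done
None
```

The job is handed in: the good sleeve seated fully on the gauge and now stands in the tray within about 1 mm of centre, lug at the notch, and the other sleeve, which stopped part-way, is in the tin; it took about 28 s.

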